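Load the centrifuge buckets for a balanced spin

TASK

Load the four centrifuge buckets so that the rotor will be balanced: like-coloured buckets hang opposite each other, so the two tall red-capped bottles go into the two blue-collared buckets and the two short green-capped bottles into the two yellow-collared ones, one bottle in each. Lower every bottle upright until it stands on the floor of its bucket before you let go (do not drop or tip it), and leave all the buckets standing upright. Leave the glass beaker and the amber jar standing where they are.

Things in the scene. Friction and masses are not known exactly. Their poses are not given: they have to be found in the camera images.
- tall_a_center (a point): one of two alike tall centrifuge bottles: round white body 42 mm across, 125 mm tall overall, with a ribbed red screw cap 36 mm across and 22 mm high on top (grip it by the cap, from above); about 190 g, standing upright and loose. This point is the bottle's centre, 62.5 mm above its flat foot; z points up along the bottle.
- tall_b_center (a point): one of two alike tall centrifuge bottles: round white body 42 mm across, 125 mm tall overall, with a ribbed red screw cap 36 mm across and 22 mm high on top (grip it by the cap, from above); about 190 g, standing upright and loose. This point is the bottle's centre, 62.5 mm above its flat foot; z points up along the bottle.
- short_a_center (a point): one of two alike short centrifuge bottles: round white body 42 mm across, 100 mm tall overall, with a ribbed green screw cap 36 mm across and 22 mm high on top (grip it by the cap, from above); about 140 g, standing upright and loose. This point is the bottle's centre, 50 mm above its flat foot; z points up along the bottle.
- short_b_center (a point): one of two alike short centrifuge bottles: round white body 42 mm across, 100 mm tall overall, with a ribbed green screw cap 36 mm across and 22 mm high on top (grip it by the cap, from above); about 140 g, standing upright and loose. This point is the bottle's centre, 50 mm above its flat foot; z points up along the bottle.
- blue_a: one of two alike centrifuge buckets with a blue collar: aluminium cup, loose, 450 g, 62 mm high, 73 mm across at the top; the mouth, 63 mm wide, narrows through the 18 mm deep collar to a bore 52 mm wide; inner floor 5 mm above the bench. Two lugs along its y axis reach 42 mm from the axis. Origin on the axis at the underside, z up. A seated bottle's cap stays above the collar.
- blue_b: one of two alike centrifuge buckets with a blue collar: aluminium cup, loose, 450 g, 62 mm high, 73 mm across at the top; the mouth, 63 mm wide, narrows through the 18 mm deep collar to a bore 52 mm wide; inner floor 5 mm above the bench. Two lugs along its y axis reach 42 mm from the axis. Origin on the axis at the underside, z up. A seated bottle's cap stays above the collar.
- yellow_a: one of two alike centrifuge buckets with a yellow collar: aluminium cup, loose, 450 g, 62 mm high, 73 mm across at the top; the mouth, 63 mm wide, narrows through the 18 mm deep collar to a bore 52 mm wide; inner floor 5 mm above the bench. Two lugs along its y axis reach 42 mm from the axis. Origin on the axis at the underside, z up. A seated bottle's cap stays above the collar.
- yellow_b: one of two alike centrifuge buckets with a yellow collar: aluminium cup, loose, 450 g, 62 mm high, 73 mm across at the top; the mouth, 63 mm wide, narrows through the 18 mm deep collar to a bore 52 mm wide; inner floor 5 mm above the bench. Two lugs along its y axis reach 42 mm from the axis. Origin on the axis at the underside, z up. A seated bottle's cap stays above the collar.
- beaker: an empty clear glass beaker, 71 mm across the rim and 88 mm tall, not part of the job: leave it standing where it is. Origin under its centre.
- jar: an amber glass jar with a black cap, 56 mm across and 85 mm tall, not part of the job: leave it standing where it is. Origin under its centre.
There are look-alikes about, which are no part of the job. Leave any turquoise look-alike of the part that bears short_b_center alone.

How it is judged:
By the outcome, as a careful person would: the job done as asked, in the order asked, and still so for the second after the job is handed in, with the robot touching nothing.
It also fails if it takes over 118 s, if anything falls off the work surface, if the arm or the gripper's body presses on something with over 40 N, if the wrist force passes 120 N, or if a joint passes its speed limit or range.

ROBOT

A 6-joint arm with a two-finger parallel gripper is mounted at the origin on the work surface. World frame = base frame: x ahead of the robot, y to its left, z up, the work surface at z = 0. Lengths are in m, angles in rad, forces in N, time in s.
With the tool pointing down it reaches from about 0.35 to 0.975 m from the base axis. Payload 7.1 kg.
Tool frame: the origin (TCP) lies on the centre line of the jaws, within the pads' length; the fingertips stand 17 mm ahead of it and the grasp point (between the pads) lies 2 mm behind it (arm.tcp_to_tips is the z of the fingertips in the tool frame, in m); z points along the fingers, y is the direction in which the jaws open and shut (so a half turn about z gives the same grasp; the last joint's range is limited). The gripper opens to 88 mm and grips with 3 to 60 N. Pads are 20 mm wide; open, the fingers measure 115 mm over their backs; the gripper's body (75 mm by 178 mm) begins 61 mm behind the grasp point.
Start: joints at [-1.189, 0.423, 1.63, -0, 1.089, -0.019], TCP at [0.244, -0.575, 0.24] pointing down, gripper open.
Joint ranges: [-3, 3], [-0.9, 2.11], [0.09, 2.58], [-1.31, 4.45], [0.11, 2.69], [-2.54, 2.54]. Speed limits (rad/s): [2.39, 2.39, 3.01, 3.14, 3.14, 3.14].

INTERFACE

Orientations are given as a rotation vector (axis times angle).
In Python, from cell import arm gives the robot as it stands.
- The arm moves only by the shell command python3 -m inch 'ROWS' [FORCE]. ROWS is a JSON object of lists of equal length, an entry for each row: "delta_rot": the turn, a rotation vector about the world's x, y, z in degrees, a list of three; "dp": the shift along the world's x, y, z in mm, a list of three; "grip": the closure, from -1 (fully open) to 1 (shut), so that 0 is half open. A call has 1 to 8 rows; each row shifts and turns the commanded pose from where the row before left it; what a row does not reach is not made up. A row lasts 1/8 s, in which the tool goes at most 62.5 mm and 10.7 degrees, less where a joint would pass 70% of its speed; a pose out of reach is approached as far as the arm can. A call is refused whole if a number of a shift passes 62.5 or a number of a turn 10.7, either way. A call with a gripper value outside its range is refused whole. The fingers move at their own pace and stop on an object; FORCE is the grip in N (left out, the last holds). Time passes only in rows, so rows that do not move let the fingers close. It gives the time, the measured TCP pose, the force and the opening at its end, in the units of the state.
- arm.get_obs(): the state, without advancing time (a new reading comes with each control period).
- arm.camera(name): name is "side" or "top"; returns a dict with "frame" (384x512x3 uint8, blue, green, red), "z_map" (384x512 float32, m along the optical axis (not along the pixel's ray), 0 where there is no reading), "mtx" (3x3 intrinsics, pixels), "k1" (the pictures are not rectified: a ray, as slopes to the right and down, at radius r is drawn at 1 + k1 r^2 times it, then the intrinsics apply), "R" (3x3) and "t" (3): a world point X has camera coordinates R X + t. Camera axes: x right, y down, z forward; pixel columns grow to the right and rows downward; lengths in m; the calibration is good to about 2 mm. A picture is of the moment at which its call begins.
- arm.job_done(): hands the job in, once; it reports no verdict.
The state is a dict: "time": time; "q": joint angles; "dq": joint speeds; "tau": joint torques, N m; "eef_pos": TCP position; "ee_rot": TCP orientation; "ft_force": force on the tool from outside, world axes, zero at the start; "ft_torque": the same for the moment, N m; "width": finger opening in m.
Only numpy, scipy, OpenCV 4.12 (cv2) and the standard library are available. Lean on these libraries where they do the work, as an engineer would, in place of code of your own. Each camera call takes 0.05 s, during which the arm holds its last target.

## Working session

There is one attempt and no reset: what is moved stays moved. The work goes in short steps, Python scripts to look and compute and a shell command to move; the robot and the scene stay as the last step left them, time stands still between calls to the robot, and variables do not carry over. Pictures are saved under pics/ and viewed, and the job is handed in when it is done.

```bash
ls; mkdir -p pics
python3 - <<'E'
from cell import arm
import cv2
print(arm.get_obs())
for n in ("side","top"):
    c=arm.camera(n); cv2.imwrite(f"pics/{n}0.png",c["frame"]); print(n,c["mtx"],c["k1"],c["R"],c["t"]); 
    import numpy as np
    np.savez(f"pics/{n}0.npz",**c)
E
```

```text
pics
{'time': 0.0, 'q': array([-1.18901049e+00,  4.23824170e-01,  1.63064591e+00,  2.75014990e-05,
        1.08860730e+00, -1.89857137e-02]), 'dq': array([-2.58453260e-04,  1.35470376e-04, -3.40347907e-04, -3.56055924e-04,
        3.65050966e-04,  9.23947256e-05]), 'tau': array([-3.89421388e-03, -5.44622219e+01, -2.73666072e+01,  6.41785492e-02,
        2.28552846e-02, -1.33141061e-04]), 'eef_pos': array([ 0.24367958, -0.57498701,  0.23892941]), 'ee_rot': array([-3.07729748e+00, -6.25014650e-01,  3.82934040e-04]), 'ft_force': array([ 0.21237637,  0.47493578, -0.66916349]), 'ft_torque': array([ 0.00460739, -0.00523984, -0.0132937 ]), 'width': 0.0876748577791266}
side [[364.82524295   0.         257.08443236]
 [  0.         364.82524295 186.29324549]
 [  0.           0.           1.        ]] -0.042874560686009845 [[-0.95002348 -0.31146664  0.0210694 ]
 [-0.21029623  0.5886354  -0.78056637]
 [ 0.23071818 -0.7459872  -0.62471772]] [0.51716917 0.14787581 0.98715499]
top [[371.24919215   0.         253.3683611 ]
 [  0.         371.24919215 191.19646575]
 [  0.           0.           1.        ]] -0.055571955823744086 [[ 0.00488432 -0.99998175 -0.00355495]
 [-0.99043295 -0.00434735 -0.13792635]
 [ 0.13790838  0.00419462 -0.99043611]] [-2.50676536e-04  5.17897183e-01  1.06754776e+00]
```

View pics/side0.png

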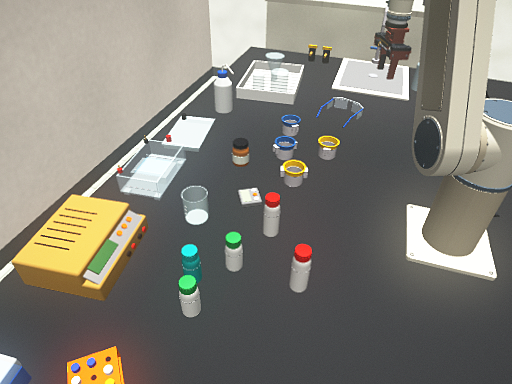

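View pics/top0.png

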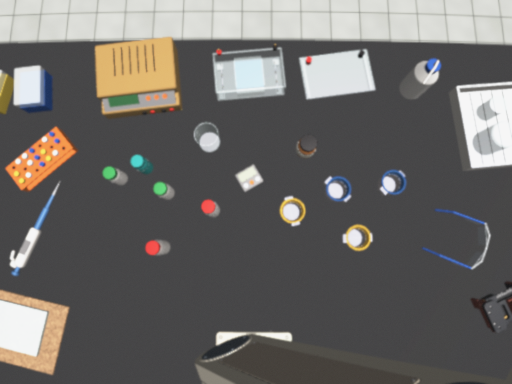

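The side view shows red caps at (272,200) and (302,252), green caps at (233,240) and (188,284), and the turquoise look-alike at (190,252). The blue collars are at (291,121) and (285,144), the yellow ones at (328,143) and (293,168). The top view shows the same layout. Next I'll measure by colour mask in both views.

```bash
cat > h.py <<'E'
import numpy as np, cv2
def ray(c,uv):
    d=(np.array(uv,float)-[c["mtx"][0,2],c["mtx"][1,2]])/c["mtx"][0,0]
    s=d.copy()
    for _ in range(20): s=d/(1+c["k1"]*(s@s))
    v=c["R"].T@np.array([s[0],s[1],1]); o=-c["R"].T@c["t"]
    return o,v/np.linalg.norm(v)
def onz(c,uv,z):
    o,v=ray(c,uv); return o+v*(z-o[2])/v[2]
def proj(c,X):
    p=c["R"]@np.array(X,float)+c["t"]; s=p[:2]/p[2]; s=s*(1+c["k1"]*(s@s)); return s*c["mtx"][0,0]+c["mtx"][:2,2]
def tri(c1,u1,c2,u2):
    o1,v1=ray(c1,u1);o2,v2=ray(c2,u2)
    t=np.linalg.lstsq(np.c_[v1,-v2],o2-o1,rcond=None)[0]
    a=o1+v1*t[0];b=o2+v2*t[1]; return (a+b)/2,np.linalg.norm(a-b)
H=dict(red=((174,6),(8,)),)
def mask(f,col):
    h=cv2.cvtColor(f,cv2.COLOR_BGR2HSV); H,S,V=h[...,0].astype(int),h[...,1],h[...,2]
    r=dict(red=(H<6)|(H>174),green=(H>50)&(H<75),teal=(H>82)&(H<98),blue=(H>102)&(H<118),yellow=(H>17)&(H<30))[col]
    return (r&(S>130)&(V>50)).astype(np.uint8)
def blobs(f,col,amin=30):
    m=mask(f,col); n,l,st,ce=cv2.connectedComponentsWithStats(m)
    return [(ce[i].round(1),st[i]) for i in range(1,n) if st[i][4]>=amin]
E
python3 - <<'E'
from h import *
for n in("side","top"):
    c=np.load(f"pics/{n}0.npz")
    for col in("red","green","teal","blue","yellow"):
        for ce,st in blobs(c["frame"],col): 
            if 90<ce[0]<420 and 90<ce[1]<330: print(n,col,ce,st)
E
```

```text
side red [272.1 199.1] [265 192  15  16 195]
side red [302.6 252.4] [294 244  18  18 272]
side green [232.8 239.6] [225 232  16  17 215]
side green [187.1 284.4] [178 275  19  20 296]
side teal [191.1 261.1] [181 244  21  39 535]
side blue [322.9 107.1] [316  98  18  20  42]
side blue [351.9 117.1] [343 109  20  19  41]
side blue [290.5 118.7] [281 115  20  12 110]
side blue [284.8 141.5] [275 136  21  14 150]
side yellow [328.5 141.5] [318 136  22  14 140]
side yellow [293.9 167.3] [283 159  24  18 192]
top red [207.5 205.9] [201 199  14  14 157]
top red [152.  247.3] [145 240  15  15 169]
top green [108.8 172.3] [103 167  13  12 109]
top green [159.4 188. ] [154 183  12  11 102]
top teal [140.5 163.2] [131 155  21  18 226]
top blue [397.5 180.5] [383 170  23  24 122]
top blue [343.5 183.1] [331 177  20  20  84]
top yellow [293.2 209.3] [280 198  26  25 185]
top yellow [360.8 237.3] [347 225  23  26 188]
```

Run:
```python
from h import *
c=np.load("pics/top0.npz")["frame"]; s=np.load("pics/side0.npz")["frame"]
a=cv2.resize(c[145:265,95:225],None,fx=5,fy=5,interpolation=cv2.INTER_CUBIC)
cv2.imwrite("pics/c1.png",a)
b=cv2.resize(c[160:260,270:420],None,fx=5,fy=5,interpolation=cv2.INTER_CUBIC)
cv2.imwrite("pics/c2.png",b)
b=cv2.resize(s[180:325,165:325],None,fx=4,fy=4,interpolation=cv2.INTER_CUBIC)
cv2.imwrite("pics/c3.png",b)
b=cv2.resize(s[105:190,265:350],None,fx=6,fy=6,interpolation=cv2.INTER_CUBIC)
cv2.imwrite("pics/c4.png",b)
```

```text
(no output)
```

View pics/c1.png

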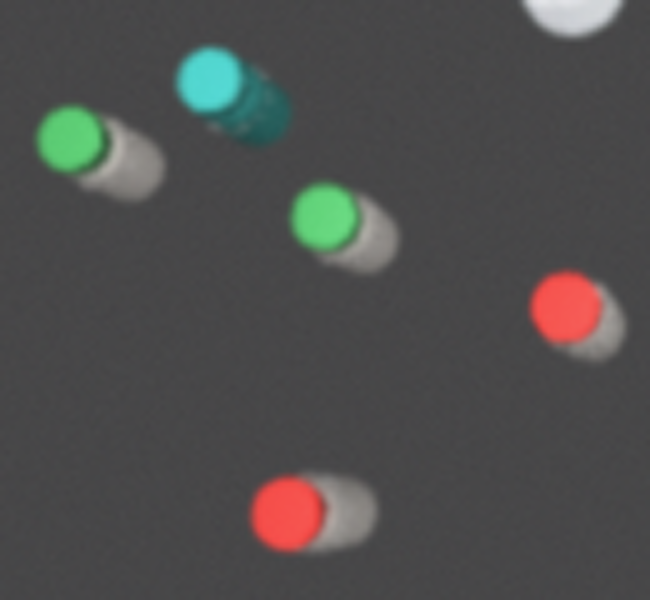

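View pics/c2.png

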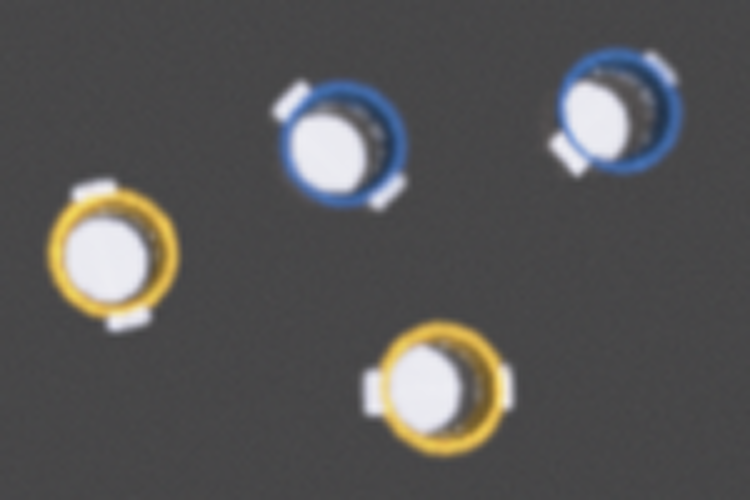

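View pics/c3.png

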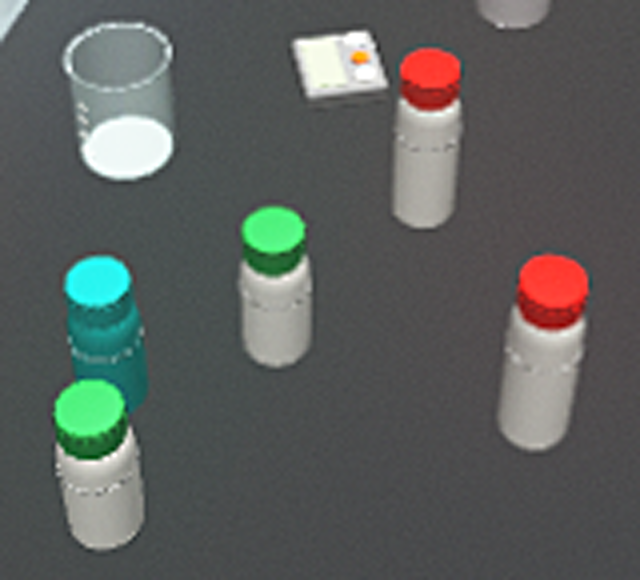

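View pics/c4.png

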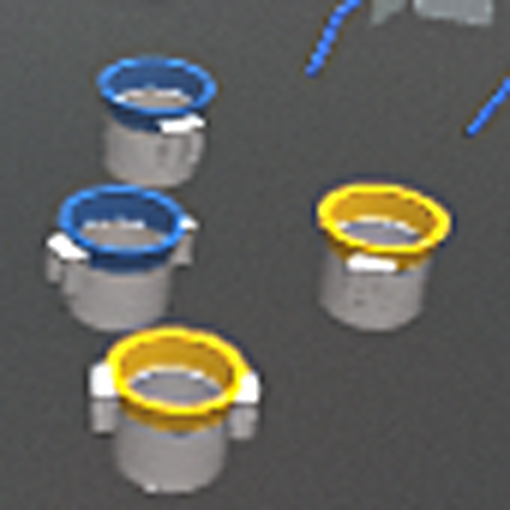

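The crops separate the bottles. The turquoise one, with a teal body, is at top (139,161), side (190,252). The green caps on white bodies, at top (109,172) and (159,188), are the short bottles that fit the description. The red caps are at top (208,206) and (152,248).

Next I'll triangulate the bright cap tops and the collar rims.

```bash
cat > m.py <<'E'
from h import *
hue=dict(red=lambda H:(H<8)|(H>172),green=lambda H:(H>48)&(H<78),blue=lambda H:(H>98)&(H<122),yellow=lambda H:(H>14)&(H<32))
def cen(c,n,col,win,vmin,smin,dbg=None):
    x0,y0,x1,y1=win; K=6
    f=cv2.resize(c["frame"][y0:y1,x0:x1],None,fx=K,fy=K,interpolation=cv2.INTER_CUBIC)
    h=cv2.cvtColor(f,cv2.COLOR_BGR2HSV)
    m=(hue[col](h[...,0].astype(int))&(h[...,1]>smin)&(h[...,2]>vmin)).astype(np.uint8)
    cs,_=cv2.findContours(m,cv2.RETR_EXTERNAL,cv2.CHAIN_APPROX_NONE)
    k=cv2.convexHull(np.concatenate([q for q in cs if cv2.contourArea(q)>15 or len(q)>25])) if cs else None
    mm=np.zeros_like(m); cv2.drawContours(mm,[k],-1,1,1)
    pts=np.argwhere(mm)[:,::-1].astype(np.float32)
    e=cv2.fitEllipse(pts)
    uv=(np.array(e[0])+.5)/K-.5+[x0,y0]
    if dbg: cv2.ellipse(f,e,(255,0,255),1); cv2.imwrite(dbg,f)
    return uv,np.array(e[1])/K,f
E
python3 - <<'E'
from m import *
T=np.load("pics/top0.npz");S=np.load("pics/side0.npz")
L=dict(tall1=("red",(207,206),(272,199)),tall2=("red",(152,247),(302,252)),short1=("green",(109,172),(187,284)),short2=("green",(159,188),(233,240)),
 blue1=("blue",(338,188),(285,143)),blue2=("blue",(394,182),(290,121)),yel1=("yellow",(292,211),(294,169)),yel2=("yellow",(358,238),(328,143)))
tiles=[]
for k,(col,a,b) in L.items():
    cap=col in("red","green"); w=13 if cap else 18
    vt,vs=((190,190) if cap else (60,60)); 
    if cap: vt,vs=150,(200 if col=="green" else 195)
    smin=100
    uT,eT,f1=cen(T,"t",col,(a[0]-w,a[1]-w,a[0]+w,a[1]+w),vt if cap else 120,smin,f"pics/d1.png")
    # side: rim bright
    uS,eS,f2=cen(S,"s",col,(b[0]-w,b[1]-w,b[0]+w,b[1]+w),vs if cap else 150,smin,f"pics/d2.png")
    X,g=tri(T,uT,S,uS); print(k,uT.round(1),eT.round(1),uS.round(1),eS.round(1),"X",X.round(4),"gap",round(g,4))
    z=dict(red=.125,green=.1).get(col,.062)
    print("   plane top",onz(T,uT,z).round(4),"side",onz(S,uS,z).round(4))
    tiles.append(cv2.resize(np.hstack([f1,f2]),(400,200)))
cv2.imwrite("pics/d.png",np.vstack([np.hstack(tiles[i:i+2]) for i in (0,2,4)]))
cv2.imwrite("pics/dd.png",np.hstack(tiles[6:8]))
E
```

```text
tall1 [207.8 206.1] [14.1 14.3] [272.2 196.8] [ 9.8 14.9] X [0.4649 0.1257 0.1247] gap 0.0015
   plane top [0.4641 0.1255 0.125 ] side [0.4655 0.126  0.125 ]
tall2 [152.2 247.3] [14.5 15. ] [303.2 250.2] [13.4 17.6] X [0.3522 0.2736 0.1238] gap 0.0007
   plane top [0.3519 0.2733 0.125 ] side [0.3525 0.2748 0.125 ]
short1 [108.6 172.3] [11.9 12.5] [186.8 281.6] [13.7 17.1] X [0.562  0.4145 0.1   ] gap 0.001
   plane top [0.5615 0.4144 0.1   ] side [0.5625 0.4145 0.1   ]
short2 [159.5 188. ] [12.4 12.9] [233.  237.1] [10.9 15. ] X [0.5176 0.2663 0.0997] gap 0.0012
   plane top [0.5169 0.2661 0.1   ] side [0.5181 0.2665 0.1   ]
blue1 [338.2 188.3] [24.5 25.3] [285.  141.1] [11.6 21.4] X [ 0.5245 -0.2446  0.0622] gap 0.0012
   plane top [ 0.5239 -0.2447  0.062 ] side [ 0.5252 -0.245   0.062 ]
blue2 [393.4 181.7] [23.2 26. ] [287.9 126.7] [20.3 29.8] X [ 0.5547 -0.4255  0.0165] gap 0.0056
   plane top [ 0.5443 -0.4084  0.062 ] side [ 0.5406 -0.3457  0.062 ]
yel1 [292.2 210.3] [25.4 26.9] [294.  167.5] [17.6 23.3] X [ 0.4601 -0.1104  0.0575] gap 0.0008
   plane top [ 0.4593 -0.11    0.062 ] side [ 0.4594 -0.1041  0.062 ]
yel2 [358.  237.2] [25.1 27.6] [328.4 142. ] [14. 22.] X [ 0.3829 -0.2995  0.0574] gap 0.0008
   plane top [ 0.3825 -0.2983  0.062 ] side [ 0.3827 -0.2918  0.062 ]
```

View pics/d.png

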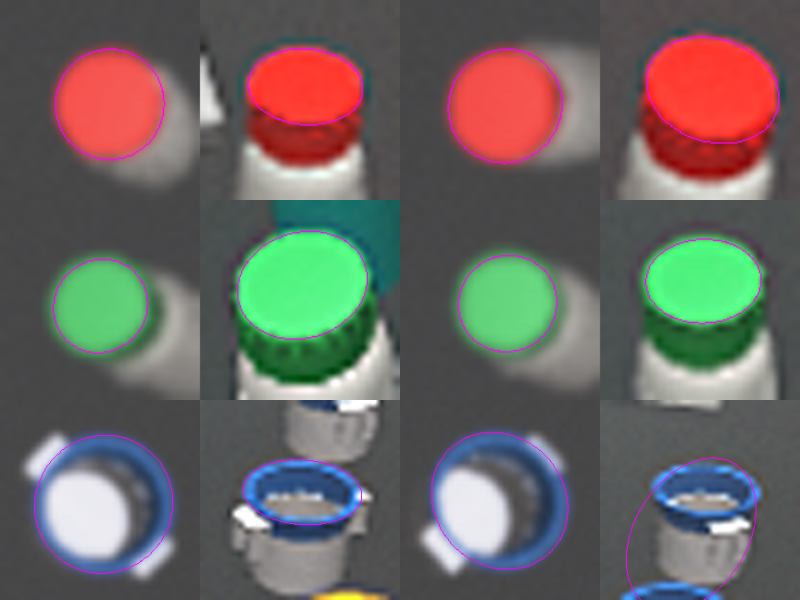

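```bash
python3 -c "
import cv2;a=cv2.imread('pics/d1.png')"
```

```text
(no output)
```

View pics/dd.png

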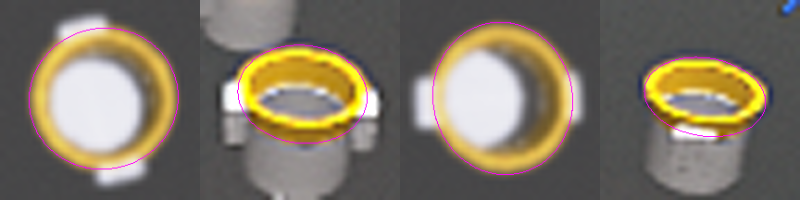

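Caps and blue1 triangulate well, with heights of 125/124, 100/100 and 62 mm. Blue2 and the yellow rims need a tighter side mask, because the window caught blue1 and the collar below the rim.

Run:
```python
from m import *
T=np.load("pics/top0.npz");S=np.load("pics/side0.npz")
tiles=[]
for k,col,a,win,v in (("blue2","blue",(394,182),(276,108,306,129),170),("yel1","yellow",(292,211),(278,155,310,182),225),("yel2","yellow",(358,238),(312,130,345,155),225)):
    w=18
    uT,eT,f1=cen(T,"t",col,(a[0]-w,a[1]-w,a[0]+w,a[1]+w),120,100,"pics/d1.png")
    uS,eS,f2=cen(S,"s",col,win,v,100,"pics/d2.png")
    X,g=tri(T,uT,S,uS); print(k,uT,eT,uS,eS,X.round(4),g, onz(T,uT,.062),onz(S,uS,.062))
    tiles.append(cv2.resize(f2,(260,200)))
cv2.imwrite("pics/e.png",np.hstack(tiles))
from cell import arm
from scipy.spatial.transform import Rotation as R
print(R.from_rotvec(arm.get_obs()["ee_rot"]).as_matrix().round(3))
```

```text
blue2 [393.44176865 181.65771484] [23.15236155 25.97034963] [290.7273585  118.74729538] [ 9.11850993 19.37682088] [ 0.5449 -0.4083  0.0622] 0.001267623430630347 [ 0.54429051 -0.4084315   0.062     ] [ 0.54561424 -0.40867213  0.062     ]
yel1 [292.15520986 210.25552622] [25.35633087 26.90823364] [294.031648  166.4005661] [13.7008489  23.30696869] [ 0.4599 -0.1099  0.0619] 0.0012372545644580765 [ 0.45929568 -0.1100016   0.062     ] [ 0.46052337 -0.10982083  0.062     ]
yel2 [357.99359385 237.22647985] [25.07947286 27.55838521] [328.43348821 140.98638026] [10.67124049 21.47625732] [ 0.3831 -0.2982  0.0621] 0.0011973186233799789 [ 0.38246673 -0.29826604  0.062     ] [ 0.38366787 -0.29825986  0.062     ]
[[ 0.921  0.39  -0.001]
 [ 0.39  -0.921  0.001]
 [ 0.    -0.001 -1.   ]]
```

View pics/e.png

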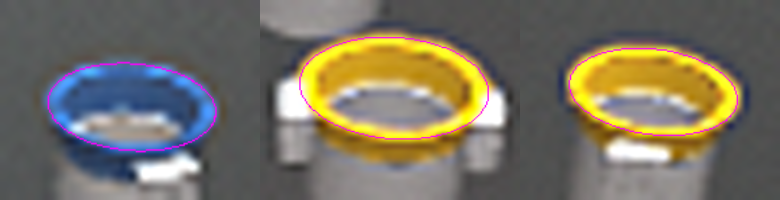

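All eight are located, with heights confirmed from two views. The plan is tall1→blue2, tall2→blue1, short2→yel2, short1→yel1. I'll travel at z≈0.24 with the jaws half open (about 56 mm), moving to above tall1 (0.4648, 0.1257) first.

```bash
python3 -m inch '{"dp":[[16,50,0],[16,50,0],[16,50,0],[16,50,0],[16,50,0],[16,50,0],[16,50,0],[16,50,0]],"delta_rot":[[0,0,0],[0,0,0],[0,0,0],[0,0,0],[0,0,0],[0,0,0],[0,0,0],[0,0,0]],"grip":[-0.27,-0.27,-0.27,-0.27,-0.27,-0.27,-0.27,-0.27]}' 20
python3 -m inch '{"dp":[[16,50,0],[16,50,0],[16,50,0],[16,50,0],[16,50,0],[13,51,0],[0,0,0]],"delta_rot":[[0,0,0],[0,0,0],[0,0,0],[0,0,0],[0,0,0],[0,0,0],[0,0,0]],"grip":[-0.27,-0.27,-0.27,-0.27,-0.27,-0.27,-0.27]}'
```

```text
time: 1.1
eef_pos: [0.372, -0.1738, 0.2397]
ee_rot: [3.079, 0.625, 0.0]
ft_force: [0.6, -0.5, -0.6]
width: 0.0554
time: 1.98
eef_pos: [0.4654, 0.1284, 0.2395]
ee_rot: [-3.077, -0.632, -0.001]
ft_force: [0.5, -0.4, -0.4]
width: 0.0558
```

```bash
python3 -m inch '{"dp":[[-0.6,-2.7,-30],[0,0,-30],[0,0,-25],[0,0,-18],[0,0,-14],[0,0,0]],"delta_rot":[[0,0,0],[0,0,0],[0,0,0],[0,0,0],[0,0,0],[0,0,0]],"grip":[-0.27,-0.27,-0.27,-0.27,-0.27,-0.27]}'
python3 - <<'E'
from h import *
from cell import arm
out=[]
for n,p in (("side",(.4648,.1257,.11)),("top",(.4648,.1257,.11))):
    c=arm.camera(n); u,v=proj(c,p).astype(int); f=c["frame"][max(0,v-45):v+45,max(0,u-45):u+45]; out.append(cv2.resize(f,(390,390),interpolation=cv2.INTER_CUBIC))
cv2.imwrite("pics/g1.png",np.hstack(out))
E
```

```text
time: 2.72
eef_pos: [0.4635, 0.1222, 0.1219]
ee_rot: [3.079, 0.624, -0.003]
ft_force: [0.1, 0.1, 0.2]
width: 0.0559
```

View pics/g1.png

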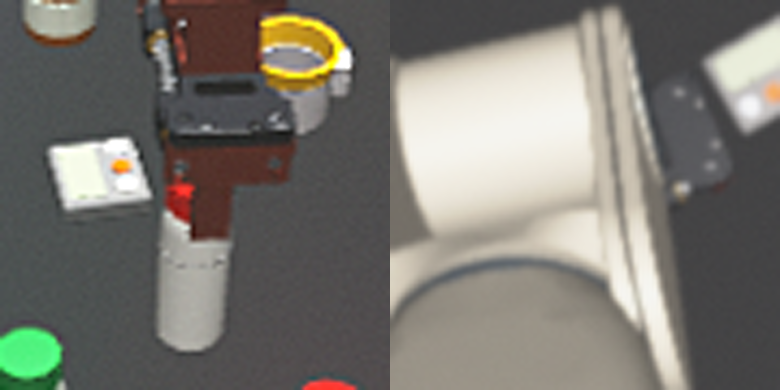

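The fingers straddle the red cap, visible left of the finger at crop (180,200), and nothing is touching. I'll correct 1 mm in x and 3.5 mm in y, then close.

```bash
python3 -m inch '{"dp":[[1.3,3.5,0],[0,0,0],[0,0,0]],"delta_rot":[[0,0,0],[0,0,0],[0,0,0]],"grip":[-0.27,-0.27,-0.27]}'
python3 -m inch '{"dp":[[0,0,0],[0,0,0],[0,0,0],[0,0,0]],"delta_rot":[[0,0,0],[0,0,0],[0,0,0],[0,0,0]],"grip":[1,1,1,1]}' 20
```

```text
time: 3.2
eef_pos: [0.4657, 0.1265, 0.123]
ee_rot: [-3.079, -0.626, -0.001]
ft_force: [-0.5, 0.9, -0.7]
width: 0.0559
time: 3.7
eef_pos: [0.4656, 0.1263, 0.1227]
ee_rot: [3.079, 0.625, 0.0]
ft_force: [0.7, 0.2, 0.5]
width: 0.0357
```

```bash
python3 -m inch '{"dp":[[0,0,10],[0,0,20],[0,0,30],[0,0,30],[0,0,30],[0,0,10],[8,-25,0],[8,-50,0]],"delta_rot":[[0,0,0],[0,0,0],[0,0,0],[0,0,0],[0,0,0],[0,0,0],[0,0,0],[0,0,0]],"grip":[1,1,1,1,1,1,1,1]}' 25
python3 -m inch '{"dp":[[8,-50,0],[8,-50,0],[8,-50,0],[8,-50,0],[8,-50,0],[8,-50,0],[8,-50,0],[8,-50,0]],"delta_rot":[[0,0,0],[0,0,0],[0,0,0],[0,0,0],[0,0,0],[0,0,0],[0,0,0],[0,0,0]],"grip":[1,1,1,1,1,1,1,1]}'
python3 -m inch '{"dp":[[0,-40,0],[0,-20,0],[0,0,0],[0,0,0],[0,0,0]],"delta_rot":[[0,0,0],[0,0,0],[0,0,0],[0,0,0],[0,0,0]],"grip":[1,1,1,1,1]}'
```

```text
time: 4.7
eef_pos: [0.4814, 0.0515, 0.2523]
ee_rot: [-3.078, -0.63, 0.001]
ft_force: [-0.3, -0.1, -3.0]
width: 0.036
time: 5.7
eef_pos: [0.5451, -0.35, 0.2514]
ee_rot: [-3.077, -0.625, 0.002]
ft_force: [0.7, 1.1, -1.6]
width: 0.0355
time: 6.32
eef_pos: [0.5458, -0.4071, 0.2528]
ee_rot: [-3.078, -0.627, 0.0]
ft_force: [-0.1, -0.8, -1.5]
width: 0.0356
```

```bash
python3 -m inch '{"dp":[[-0.9,-1.2,-15],[0,0,-25],[0,0,-10],[0,0,-5],[0,0,0],[0,0,0]],"delta_rot":[[0,0,0],[0,0,0],[0,0,0],[0,0,0],[0,0,0],[0,0,0]],"grip":[1,1,1,1,1,1]}'
cat > look.py <<'E'
import sys
from h import *
from cell import arm
x,y,z=map(float,sys.argv[2:5]); out=[]
for n in ("side","top"):
    c=arm.camera(n); u,v=proj(c,(x,y,z)).astype(int); f=c["frame"][max(0,v-45):v+45,max(0,u-45):u+45]; out.append(cv2.resize(f,(390,390),interpolation=cv2.INTER_CUBIC))
cv2.imwrite(sys.argv[1],np.hstack(out)); o=arm.get_obs(); print(o["time"],o["eef_pos"].round(4),o["ft_force"].round(1))
E
python3 look.py pics/p1.png .5449 -.4083 .08
```

```text
time: 7.08
eef_pos: [0.5451, -0.4101, 0.1985]
ee_rot: [3.078, 0.625, 0.001]
ft_force: [0.4, 0.5, -2.1]
width: 0.0353
7.175 [ 0.545  -0.4101  0.1984] [ 0.5 -0.3 -2.8]
```

View pics/p1.png

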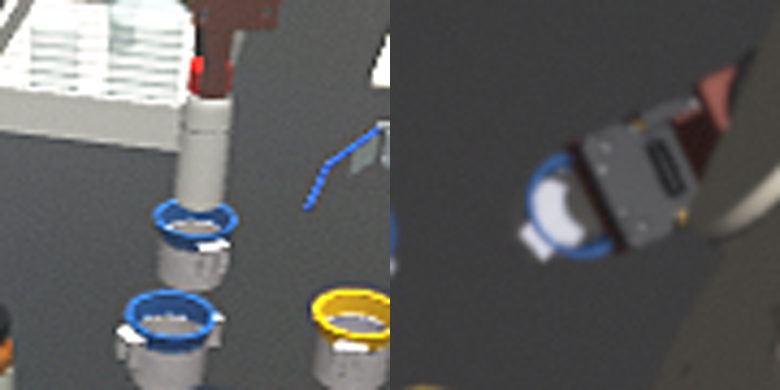

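The tall bottle hangs upright, centred over blue2 (side crop (200,205)), about 13 mm above the rim. I'll lower it.

```bash
python3 -m inch '{"dp":[[0,1.5,-10],[0,0,-15],[0,0,-15],[0,0,-12],[0,0,-10],[0,0,-5],[0,0,0],[0,0,0]],"delta_rot":[[0,0,0],[0,0,0],[0,0,0],[0,0,0],[0,0,0],[0,0,0],[0,0,0],[0,0,0]],"grip":[1,1,1,1,1,1,1,1]}'
python3 -m inch '{"dp":[[0,0,-1.5],[0,0,-1.5],[0,0,0]],"delta_rot":[[0,0,0],[0,0,0],[0,0,0]],"grip":[1,1,1]}'
```

```text
time: 8.18
eef_pos: [0.545, -0.4086, 0.1312]
ee_rot: [3.078, 0.625, 0.001]
ft_force: [-0.1, -0.0, -2.1]
width: 0.0353
time: 8.55
eef_pos: [0.5447, -0.4084, 0.1278]
ee_rot: [3.079, 0.625, 0.0]
ft_force: [-0.5, -0.0, -2.0]
width: 0.0355
```

```bash
python3 -m inch '{"dp":[[0,0,-0.6],[0,0,0],[0,0,0]],"delta_rot":[[0,0,0],[0,0,0],[0,0,0]],"grip":[1,1,1]}'
python3 -m inch '{"dp":[[0,0,-0.6],[0,0,0],[0,0,0]],"delta_rot":[[0,0,0],[0,0,0],[0,0,0]],"grip":[1,1,1]}'
```

```text
time: 8.93
eef_pos: [0.5449, -0.4085, 0.1277]
ee_rot: [3.078, 0.625, 0.001]
ft_force: [-0.5, 1.5, 5.3]
width: 0.0352
time: 9.3
eef_pos: [0.545, -0.4086, 0.1277]
ee_rot: [3.078, 0.625, 0.001]
ft_force: [-1.5, 1.5, 9.1]
width: 0.0354
```

Contact came at z 0.1277 as predicted, so the bottle is on the floor. I'll release and lift clear.

```bash
python3 -m inch '{"dp":[[0,0,0.6],[0,0,0],[0,0,0],[0,0,0],[0,0,10],[0,0,30],[0,0,40],[0,0,40]],"delta_rot":[[0,0,0],[0,0,0],[0,0,0],[0,0,0],[0,0,0],[0,0,0],[0,0,0],[0,0,0]],"grip":[0.9,-0.27,-0.27,-0.27,-0.27,-0.27,-0.27,-0.27]}'
python3 look.py pics/p2.png .5449 -.4083 .08
```

```text
time: 10.3
eef_pos: [0.5446, -0.4083, 0.2489]
ee_rot: [3.079, 0.625, 0.0]
ft_force: [0.8, -0.6, 0.1]
width: 0.0555
10.4 [ 0.5469 -0.4101  0.2533] [ 0.6 -0.2  0.2]
```

View pics/p2.png

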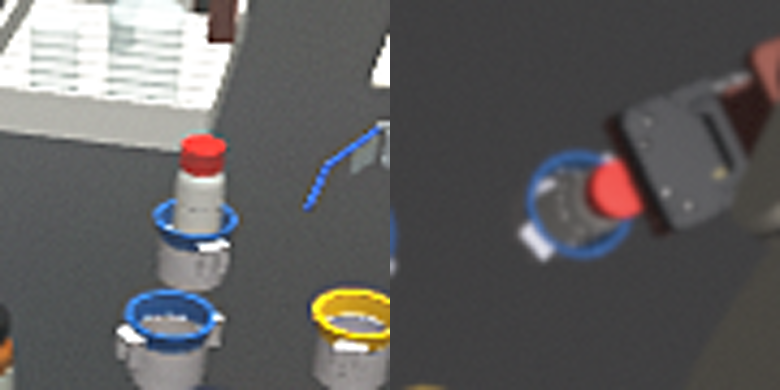

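The tall bottle stands upright in blue2 (red cap at side crop (203,152)), and the bucket hasn't moved. Next is tall2 at (0.352, 0.274).

```bash
python3 -m inch '{"dp":[[-14,49,0],[-14,49,0],[-14,49,0],[-14,49,0],[-14,49,0],[-14,49,0],[-14,49,0],[-14,49,0]],"delta_rot":[[0,0,0],[0,0,0],[0,0,0],[0,0,0],[0,0,0],[0,0,0],[0,0,0],[0,0,0]],"grip":[-0.27,-0.27,-0.27,-0.27,-0.27,-0.27,-0.27,-0.27]}' 20
python3 -m inch '{"dp":[[-14,49,0],[-14,49,0],[-14,49,0],[-14,49,0],[-14,49,0],[-12,46,0],[0,0,0],[0,0,0]],"delta_rot":[[0,0,0],[0,0,0],[0,0,0],[0,0,0],[0,0,0],[0,0,0],[0,0,0],[0,0,0]],"grip":[-0.27,-0.27,-0.27,-0.27,-0.27,-0.27,-0.27,-0.27]}'
```

```text
time: 11.4
eef_pos: [0.4319, -0.0149, 0.2471]
ee_rot: [-3.079, -0.625, -0.0]
ft_force: [0.6, -0.5, -0.3]
width: 0.0558
time: 12.4
eef_pos: [0.3503, 0.2742, 0.2468]
ee_rot: [3.078, 0.627, -0.001]
ft_force: [0.3, -0.3, -0.4]
width: 0.056
```

```bash
python3 -m inch '{"dp":[[1.5,0,-25],[0,0,-30],[0,0,-30],[0,0,-20],[0,0,-10],[0,0,0],[0,0,0]],"delta_rot":[[0,0,0],[0,0,0],[0,0,0],[0,0,0],[0,0,0],[0,0,0],[0,0,0]],"grip":[-0.27,-0.27,-0.27,-0.27,-0.27,-0.27,-0.27]}'
python3 look.py pics/g2.png .352 .274 .11
```

```text
time: 13.28
eef_pos: [0.3527, 0.2747, 0.1328]
ee_rot: [-3.078, -0.624, -0.002]
ft_force: [0.2, -0.2, -0.0]
width: 0.0558
13.375 [0.3527 0.2749 0.1329] [ 0.1 -0.1  0.3]
```

View pics/g2.png

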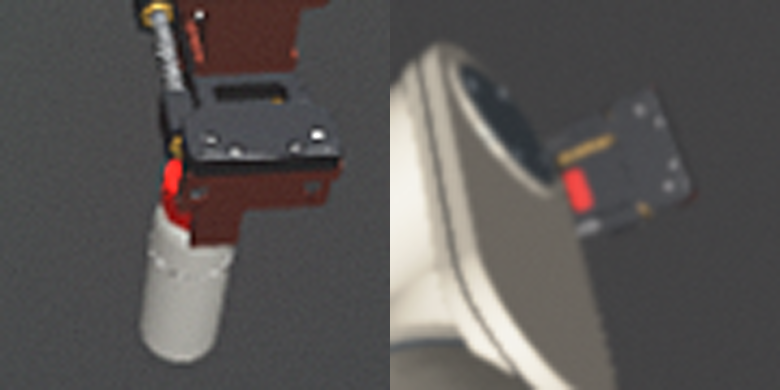

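The fingers straddle the second red cap with no contact. I'll go down the last 10 mm, then close.

```bash
python3 -m inch '{"dp":[[-0.6,-0.7,-6],[0,0,-4],[0,0,0],[0,0,0],[0,0,0],[0,0,0],[0,0,0]],"delta_rot":[[0,0,0],[0,0,0],[0,0,0],[0,0,0],[0,0,0],[0,0,0],[0,0,0]],"grip":[-0.27,-0.27,-0.27,1,1,1,1]}' 20
```

```text
time: 14.25
eef_pos: [0.3516, 0.274, 0.1221]
ee_rot: [-3.079, -0.625, -0.0]
ft_force: [0.1, 0.2, 0.1]
width: 0.0356
```

```bash
python3 -m inch '{"dp":[[0,0,10],[0,0,25],[0,0,35],[0,0,35],[0,0,20],[0,0,8],[15,-30,0],[15,-50,0]],"delta_rot":[[0,0,0],[0,0,0],[0,0,0],[0,0,0],[0,0,0],[0,0,0],[0,0,0],[0,0,0]],"grip":[1,1,1,1,1,1,1,1]}' 25
python3 -m inch '{"dp":[[16,-50,0],[16,-50,0],[16,-50,0],[16,-50,0],[16,-50,0],[16,-50,0],[16,-50,0],[16,-50,0]],"delta_rot":[[0,0,0],[0,0,0],[0,0,0],[0,0,0],[0,0,0],[0,0,0],[0,0,0],[0,0,0]],"grip":[1,1,1,1,1,1,1,1]}'
python3 -m inch '{"dp":[[15,-39,0],[0,0,0],[0,0,0],[0,0,-15],[0,0,-25],[0,0,-14],[0,0,0],[0,0,0]],"delta_rot":[[0,0,0],[0,0,0],[0,0,0],[0,0,0],[0,0,0],[0,0,0],[0,0,0],[0,0,0]],"grip":[1,1,1,1,1,1,1,1]}'
python3 look.py pics/p3.png .5245 -.2447 .08
```

```text
time: 15.25
eef_pos: [0.3817, 0.1938, 0.2549]
ee_rot: [-3.078, -0.63, -0.0]
ft_force: [0.8, -1.4, -1.3]
width: 0.0355
time: 16.25
eef_pos: [0.5093, -0.2076, 0.2543]
ee_rot: [-3.078, -0.625, 0.002]
ft_force: [0.8, -0.4, -1.2]
width: 0.0356
time: 17.25
eef_pos: [0.5249, -0.245, 0.2016]
ee_rot: [3.078, 0.626, 0.001]
ft_force: [-0.5, 0.3, -1.3]
width: 0.0354
17.35 [ 0.5251 -0.2452  0.2019] [-0.2  0.7 -2.3]
```

View pics/p3.png

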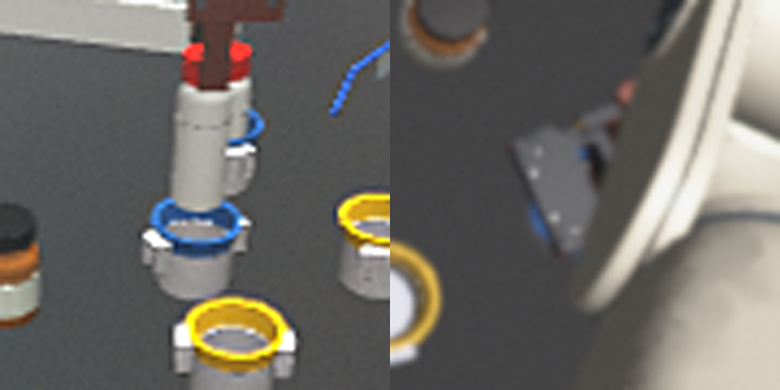

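The bottle is upright and centred over blue1 (side crop (200,205)). I'll lower it.

```bash
python3 -m inch '{"dp":[[-0.5,0.5,-12],[0,0,-15],[0,0,-15],[0,0,-15],[0,0,-10],[0,0,-5],[0,0,0],[0,0,0]],"delta_rot":[[0,0,0],[0,0,0],[0,0,0],[0,0,0],[0,0,0],[0,0,0],[0,0,0],[0,0,0]],"grip":[1,1,1,1,1,1,1,1]}'
python3 -m inch '{"dp":[[0,0,-1.2],[0,0,-1.2],[0,0,0],[0,0,0]],"delta_rot":[[0,0,0],[0,0,0],[0,0,0],[0,0,0]],"grip":[1,1,1,1]}'
```

```text
time: 18.35
eef_pos: [0.5244, -0.2447, 0.1295]
ee_rot: [3.078, 0.625, 0.001]
ft_force: [-0.4, -0.9, -1.3]
width: 0.0352
time: 18.85
eef_pos: [0.5244, -0.2447, 0.1271]
ee_rot: [3.078, 0.625, 0.001]
ft_force: [-0.0, -0.5, 4.4]
width: 0.0356
```

Contact came at 0.1271, as expected. Release and lift.

```bash
python3 -m inch '{"dp":[[0,0,0],[0,0,0],[0,0,0],[0,0,0],[0,0,10],[0,0,30],[0,0,40],[0,0,40]],"delta_rot":[[0,0,0],[0,0,0],[0,0,0],[0,0,0],[0,0,0],[0,0,0],[0,0,0],[0,0,0]],"grip":[0.9,-0.27,-0.27,-0.27,-0.27,-0.27,-0.27,-0.27]}'
python3 look.py pics/p4.png .5245 -.2447 .08
```

```text
time: 19.85
eef_pos: [0.524, -0.2445, 0.2484]
ee_rot: [3.079, 0.625, 0.0]
ft_force: [-0.3, -0.7, -0.3]
width: 0.0555
19.95 [ 0.5265 -0.2457  0.252 ] [ 0.2 -0.4  0.1]
```

View pics/p4.png

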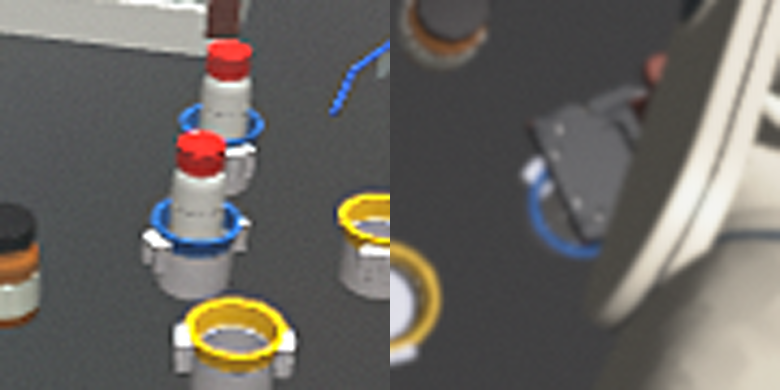

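Both tall bottles are upright in the blue buckets. Next is short2 at (0.5176, 0.2663).

```bash
python3 -m inch '{"dp":[[-1,51,0],[-1,51,0],[-1,51,0],[-1,51,0],[-1,51,0],[-1,51,0],[-1,51,0],[0,51,0]],"delta_rot":[[0,0,0],[0,0,0],[0,0,0],[0,0,0],[0,0,0],[0,0,0],[0,0,0],[0,0,0]],"grip":[-0.27,-0.27,-0.27,-0.27,-0.27,-0.27,-0.27,-0.27]}' 20
python3 -m inch '{"dp":[[0,51,0],[0,52,0],[0,0,0],[0,0,0],[0,0,-30],[0,0,-30],[0,0,-30],[0,0,0]],"delta_rot":[[0,0,0],[0,0,0],[0,0,0],[0,0,0],[0,0,0],[0,0,0],[0,0,0],[0,0,0]],"grip":[-0.27,-0.27,-0.27,-0.27,-0.27,-0.27,-0.27,-0.27]}'
python3 -m inch '{"dp":[[0,0,-30],[0,0,-10],[0,0,0],[0,0,0]],"delta_rot":[[0,0,0],[0,0,0],[0,0,0],[0,0,0]],"grip":[-0.27,-0.27,-0.27,-0.27]}'
python3 look.py pics/g3.png .5176 .2663 .09
```

```text
time: 20.95
eef_pos: [0.5165, 0.1651, 0.2465]
ee_rot: [3.079, 0.625, -0.0]
ft_force: [0.0, -1.0, 0.0]
width: 0.0557
time: 21.95
eef_pos: [0.5157, 0.2642, 0.1547]
ee_rot: [3.078, 0.622, -0.008]
ft_force: [-0.7, 0.2, 0.5]
width: 0.0557
time: 22.45
eef_pos: [0.5178, 0.2666, 0.1179]
ee_rot: [-3.078, -0.625, -0.003]
ft_force: [0.0, 0.4, -0.1]
width: 0.0558
22.55 [0.5177 0.2667 0.1178] [ 0.3 -0.3 -0.2]
```

View pics/g3.png

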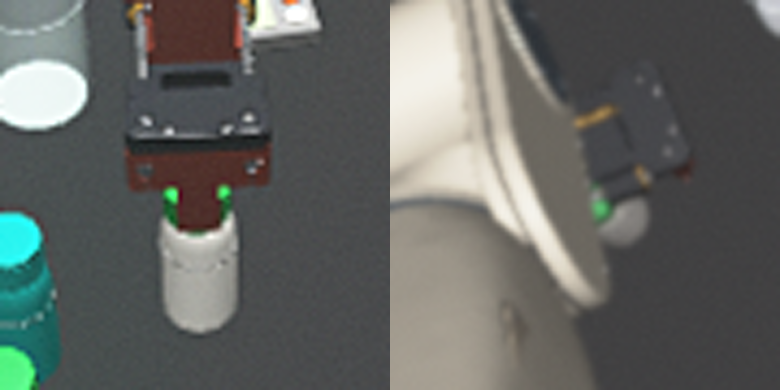

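The green cap is centred between the fingers, and the turquoise bottle is well clear at the left (20,260). I'll go down 20 mm and grip.

```bash
python3 -m inch '{"dp":[[0,0,-12],[0,0,-8],[0,0,0],[0,0,0],[0,0,0],[0,0,0],[0,0,0],[0,0,0]],"delta_rot":[[0,0,0],[0,0,0],[0,0,0],[0,0,0],[0,0,0],[0,0,0],[0,0,0],[0,0,0]],"grip":[-0.27,-0.27,-0.27,-0.27,1,1,1,1]}' 20
```

```text
time: 23.55
eef_pos: [0.5172, 0.2665, 0.0969]
ee_rot: [-3.079, -0.625, -0.001]
ft_force: [-0.5, -0.4, 0.6]
width: 0.0356
```

```bash
python3 -m inch '{"dp":[[0,0,10],[0,0,25],[0,0,35],[0,0,35],[0,0,25],[0,0,10],[-11,-30,0],[-12,-50,0]],"delta_rot":[[0,0,0],[0,0,0],[0,0,0],[0,0,0],[0,0,0],[0,0,0],[0,0,0],[0,0,0]],"grip":[1,1,1,1,1,1,1,1]}' 25
python3 -m inch '{"dp":[[-12,-50,0],[-12,-50,0],[-12,-50,0],[-12,-50,0],[-12,-50,0],[-12,-50,0],[-12,-50,0],[-12,-50,0]],"delta_rot":[[0,0,0],[0,0,0],[0,0,0],[0,0,0],[0,0,0],[0,0,0],[0,0,0],[0,0,0]],"grip":[1,1,1,1,1,1,1,1]}'
python3 -m inch '{"dp":[[-12,-50,0],[-3,-35,0],[0,0,0],[0,0,-15],[0,0,-25],[0,0,-20],[0,0,0],[0,0,0]],"delta_rot":[[0,0,0],[0,0,0],[0,0,0],[0,0,0],[0,0,0],[0,0,0],[0,0,0],[0,0,0]],"grip":[1,1,1,1,1,1,1,1]}'
python3 look.py pics/p5.png .3831 -.2982 .08
```

```text
time: 24.55
eef_pos: [0.4935, 0.1863, 0.2362]
ee_rot: [3.078, 0.629, -0.001]
ft_force: [0.7, 0.6, -1.4]
width: 0.0353
time: 25.55
eef_pos: [0.397, -0.2149, 0.2363]
ee_rot: [-3.078, -0.625, 0.001]
ft_force: [0.4, -0.3, -0.6]
width: 0.0359
time: 26.55
eef_pos: [0.3833, -0.2979, 0.1767]
ee_rot: [-3.078, -0.627, 0.0]
ft_force: [0.2, -0.1, -0.8]
width: 0.0356
26.65 [ 0.3836 -0.2985  0.1773] [-0.7 -0.4 -1.4]
```

View pics/p5.png

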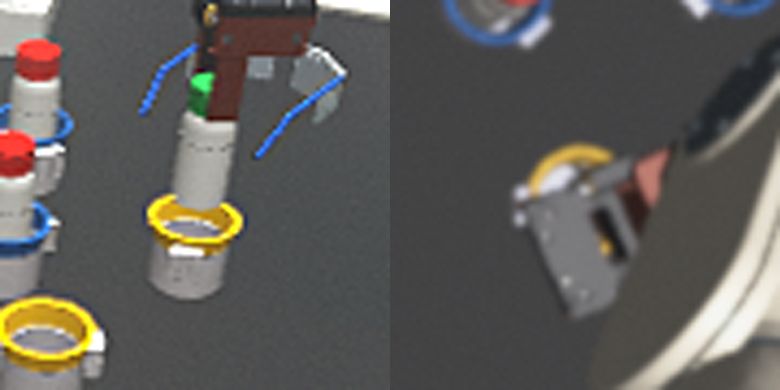

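Centred over yel2 (side crop (200,205)). Expected seating is at TCP z 0.102, which is 75 mm down.

```bash
python3 -m inch '{"dp":[[-0.3,0.2,-12],[0,0,-15],[0,0,-15],[0,0,-15],[0,0,-10],[0,0,-5.5],[0,0,0],[0,0,0]],"delta_rot":[[0,0,0],[0,0,0],[0,0,0],[0,0,0],[0,0,0],[0,0,0],[0,0,0],[0,0,0]],"grip":[1,1,1,1,1,1,1,1]}'
python3 -m inch '{"dp":[[0,0,-1.2],[0,0,-1.2],[0,0,0],[0,0,0]],"delta_rot":[[0,0,0],[0,0,0],[0,0,0],[0,0,0]],"grip":[1,1,1,1]}'
```

```text
time: 27.65
eef_pos: [0.3831, -0.2986, 0.1045]
ee_rot: [3.078, 0.625, 0.001]
ft_force: [-0.4, 0.5, -1.8]
width: 0.0356
time: 28.15
eef_pos: [0.3828, -0.2984, 0.1019]
ee_rot: [3.079, 0.625, 0.0]
ft_force: [-0.4, 0.1, -0.7]
width: 0.0353
```

```bash
python3 -m inch '{"dp":[[0,0,-0.8],[0,0,0],[0,0,0]],"delta_rot":[[0,0,0],[0,0,0],[0,0,0]],"grip":[1,1,1]}'
```

```text
time: 28.52
eef_pos: [0.3831, -0.2986, 0.1018]
ee_rot: [3.078, 0.625, 0.001]
ft_force: [-1.5, 0.3, 8.4]
width: 0.0355
```

Contact at 0.1018. Release, lift and check.

```bash
python3 -m inch '{"dp":[[0,0,0.5],[0,0,0],[0,0,0],[0,0,0],[0,0,10],[0,0,30],[0,0,50],[0,0,50]],"delta_rot":[[0,0,0],[0,0,0],[0,0,0],[0,0,0],[0,0,0],[0,0,0],[0,0,0],[0,0,0]],"grip":[0.9,-0.27,-0.27,-0.27,-0.27,-0.27,-0.27,-0.27]}'
python3 look.py pics/p6.png .3831 -.2982 .08
```

```text
time: 29.52
eef_pos: [0.3825, -0.2982, 0.2434]
ee_rot: [-3.079, -0.625, 0.0]
ft_force: [0.0, -0.9, -0.4]
width: 0.0558
29.625 [ 0.3852 -0.3003  0.2472] [-0.4 -0.6  0. ]
```

View pics/p6.png

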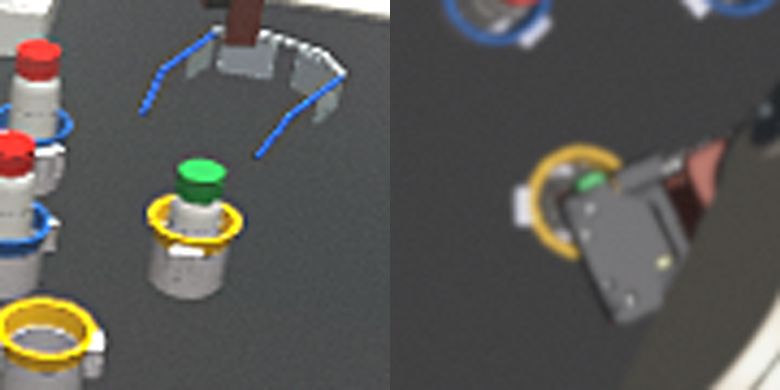

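The short bottle is upright in yel2. Next is short1 at (0.562, 0.4145). I'll check the distance to the turquoise bottle first.

```bash
python3 - <<'E'
from h import *
T=np.load("pics/top0.npz"); X=onz(T,(95+211/5,145+80/5),.1); print(X, X[:2]-[.562,.4145], np.linalg.norm(X[:2]-[.562,.4145]))
E
python3 -m inch '{"dp":[[12,47,0],[12,47,0],[12,47,0],[12,47,0],[12,47,0],[12,47,0],[12,47,0],[12,47,0]],"delta_rot":[[0,0,0],[0,0,0],[0,0,0],[0,0,0],[0,0,0],[0,0,0],[0,0,0],[0,0,0]],"grip":[-0.27,-0.27,-0.27,-0.27,-0.27,-0.27,-0.27,-0.27]}' 20
python3 -m inch '{"dp":[[12,48,0],[12,48,0],[12,48,0],[12,48,0],[12,48,0],[12,48,0],[11,50,0],[0,0,0]],"delta_rot":[[0,0,0],[0,0,0],[0,0,0],[0,0,0],[0,0,0],[0,0,0],[0,0,0],[0,0,0]],"grip":[-0.27,-0.27,-0.27,-0.27,-0.27,-0.27,-0.27,-0.27]}'
```

```text
[0.59440465 0.33339398 0.1       ] [ 0.03240465 -0.08110602] 0.08733983677413269
time: 30.62
eef_pos: [0.4787, 0.0793, 0.2414]
ee_rot: [3.079, 0.626, -0.0]
ft_force: [0.3, -0.8, -0.1]
width: 0.0559
time: 31.62
eef_pos: [0.5615, 0.4186, 0.2406]
ee_rot: [-3.077, -0.63, 0.0]
ft_force: [-0.0, -0.6, 0.4]
width: 0.056
```

```bash
python3 -m inch '{"dp":[[0,0,0],[0,0,0],[0,0,-30],[0,0,-40],[0,0,-30],[0,0,-20],[0,0,0],[0,0,0]],"delta_rot":[[0,0,0],[0,0,0],[0,0,0],[0,0,0],[0,0,0],[0,0,0],[0,0,0],[0,0,0]],"grip":[-0.27,-0.27,-0.27,-0.27,-0.27,-0.27,-0.27,-0.27]}'
python3 look.py pics/g4.png .562 .4145 .09
```

```text
time: 32.62
eef_pos: [0.5625, 0.4159, 0.1228]
ee_rot: [-3.078, -0.625, -0.003]
ft_force: [-0.2, 0.4, 1.3]
width: 0.0556
32.725 [0.5626 0.4162 0.1231] [-0.2 -0.1  0.4]
```

View pics/g4.png

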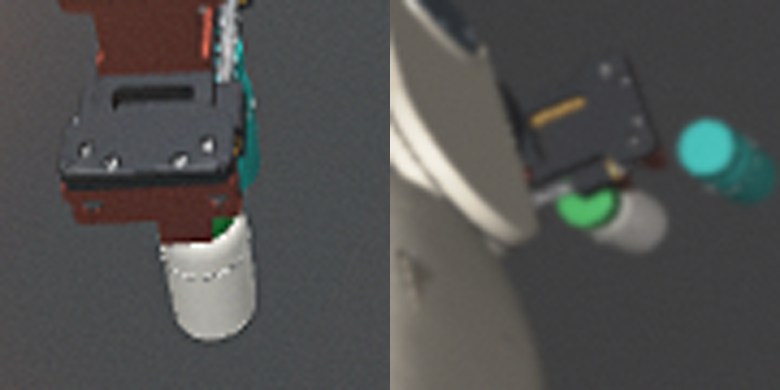

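The jaws are over the green cap on the white body (top crop (590,205)), and the turquoise bottle at (710,150) is clear. I'll descend and grip.

```bash
python3 -m inch '{"dp":[[-0.5,-1.6,-10],[0,0,-10],[0,0,-5.5],[0,0,0],[0,0,0],[0,0,0],[0,0,0],[0,0,0]],"delta_rot":[[0,0,0],[0,0,0],[0,0,0],[0,0,0],[0,0,0],[0,0,0],[0,0,0],[0,0,0]],"grip":[-0.27,-0.27,-0.27,-0.27,1,1,1,1]}' 20
```

```text
time: 33.72
eef_pos: [0.5614, 0.4142, 0.0963]
ee_rot: [-3.078, -0.625, -0.001]
ft_force: [0.8, -0.3, 2.1]
width: 0.036
```

```bash
python3 -m inch '{"dp":[[0,0,10],[0,0,25],[0,0,35],[0,0,35],[0,0,25],[0,0,12],[-9,-30,0],[-9,-50,0]],"delta_rot":[[0,0,0],[0,0,0],[0,0,0],[0,0,0],[0,0,0],[0,0,0],[0,0,0],[0,0,0]],"grip":[1,1,1,1,1,1,1,1]}' 25
python3 -m inch '{"dp":[[-9,-50,0],[-9,-50,0],[-9,-50,0],[-9,-50,0],[-9,-50,0],[-9,-50,0],[-9,-50,0],[-9,-50,0]],"delta_rot":[[0,0,0],[0,0,0],[0,0,0],[0,0,0],[0,0,0],[0,0,0],[0,0,0],[0,0,0]],"grip":[1,1,1,1,1,1,1,1]}'
python3 -m inch '{"dp":[[-11,-44,0],[0,0,0],[0,0,0],[0,0,-15],[0,0,-25],[0,0,-20],[0,0,0],[0,0,0]],"delta_rot":[[0,0,0],[0,0,0],[0,0,0],[0,0,0],[0,0,0],[0,0,0],[0,0,0],[0,0,0]],"grip":[1,1,1,1,1,1,1,1]}'
python3 look.py pics/p7.png .4599 -.1099 .08
```

```text
time: 34.72
eef_pos: [0.5426, 0.334, 0.2375]
ee_rot: [3.078, 0.628, -0.0]
ft_force: [0.8, -0.3, -1.1]
width: 0.0357
time: 35.72
eef_pos: [0.4704, -0.0674, 0.2378]
ee_rot: [-3.078, -0.626, 0.001]
ft_force: [0.4, 0.8, -0.9]
width: 0.0357
time: 36.72
eef_pos: [0.4606, -0.1094, 0.178]
ee_rot: [-3.078, -0.627, 0.0]
ft_force: [-0.1, 0.3, -1.9]
width: 0.0355
36.825 [ 0.4609 -0.1098  0.1786] [ 0.4 -0.  -1.5]
```

View pics/p7.png

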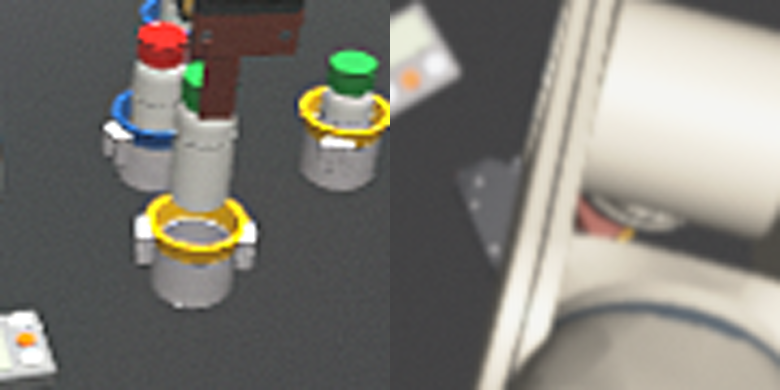

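Centred over yel1 within about 1–2 mm (side crop (202,205)). I'll lower it.

```bash
python3 -m inch '{"dp":[[-0.4,0,-12],[0,0,-15],[0,0,-15],[0,0,-15],[0,0,-10],[0,0,-7.5],[0,0,0],[0,0,0]],"delta_rot":[[0,0,0],[0,0,0],[0,0,0],[0,0,0],[0,0,0],[0,0,0],[0,0,0],[0,0,0]],"grip":[1,1,1,1,1,1,1,1]}'
python3 -m inch '{"dp":[[0,0,-1.2],[0,0,-1.2],[0,0,0],[0,0,0]],"delta_rot":[[0,0,0],[0,0,0],[0,0,0],[0,0,0]],"grip":[1,1,1,1]}'
```

```text
time: 37.83
eef_pos: [0.4601, -0.11, 0.1037]
ee_rot: [3.078, 0.625, 0.001]
ft_force: [-0.5, 0.1, -0.6]
width: 0.0354
time: 38.33
eef_pos: [0.4601, -0.11, 0.1013]
ee_rot: [3.078, 0.625, 0.001]
ft_force: [0.2, -1.0, -0.2]
width: 0.0356
```

```bash
python3 -m inch '{"dp":[[0,0,-0.6],[0,0,0],[0,0,0]],"delta_rot":[[0,0,0],[0,0,0],[0,0,0]],"grip":[1,1,1]}'
```

```text
time: 38.7
eef_pos: [0.4603, -0.11, 0.1012]
ee_rot: [3.078, 0.625, 0.001]
ft_force: [-1.8, 0.4, 8.6]
width: 0.0353
```

Contact at 0.1012. I'll release, lift, and back off so both cameras have a clear view.

```bash
python3 -m inch '{"dp":[[0,0,0.5],[0,0,0],[0,0,0],[0,0,0],[0,0,10],[0,0,30],[0,0,50],[0,0,50]],"delta_rot":[[0,0,0],[0,0,0],[0,0,0],[0,0,0],[0,0,0],[0,0,0],[0,0,0],[0,0,0]],"grip":[0.9,-0.27,-0.27,-0.27,-0.27,-0.27,-0.27,-0.27]}'
python3 -m inch '{"dp":[[0,50,0],[0,50,0],[0,50,0],[0,50,0],[0,50,0],[0,50,0],[0,0,0],[0,0,0]],"delta_rot":[[0,0,0],[0,0,0],[0,0,0],[0,0,0],[0,0,0],[0,0,0],[0,0,0],[0,0,0]],"grip":[-0.27,-0.27,-0.27,-0.27,-0.27,-0.27,-0.27,-0.27]}'
python3 - <<'E'
from h import *
from cell import arm
for n in("side","top"):
    c=arm.camera(n); np.savez(f"pics/{n}1.npz",**c); f=c["frame"]
    cv2.imwrite(f"pics/f_{n}.png",cv2.resize(f[60:260,150:420],None,fx=2.9,fy=2.9,interpolation=cv2.INTER_CUBIC))
E
```

```text
time: 39.7
eef_pos: [0.4595, -0.1098, 0.2429]
ee_rot: [-3.079, -0.625, 0.0]
ft_force: [0.5, -0.9, 0.5]
width: 0.0558
time: 40.7
eef_pos: [0.4595, 0.1899, 0.2412]
ee_rot: [3.078, 0.627, -0.0]
ft_force: [-0.3, -0.3, -0.7]
width: 0.0555
```

View pics/f_side.png

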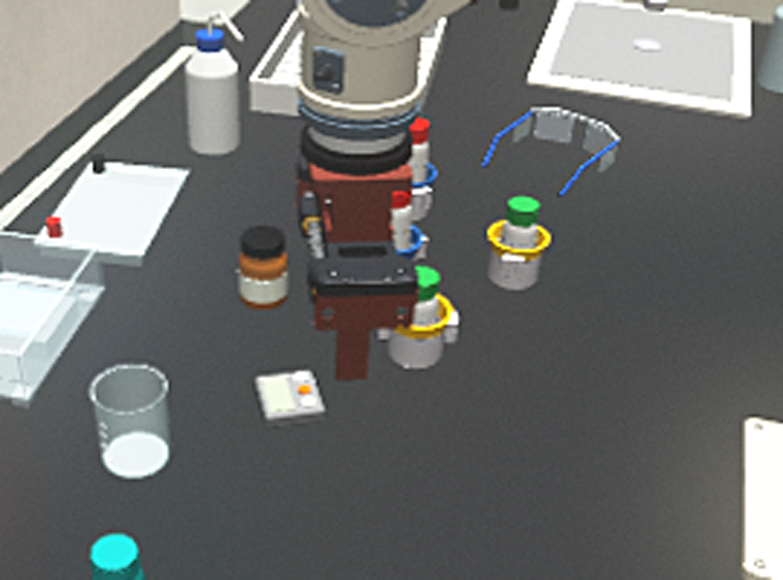

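View pics/f_top.png

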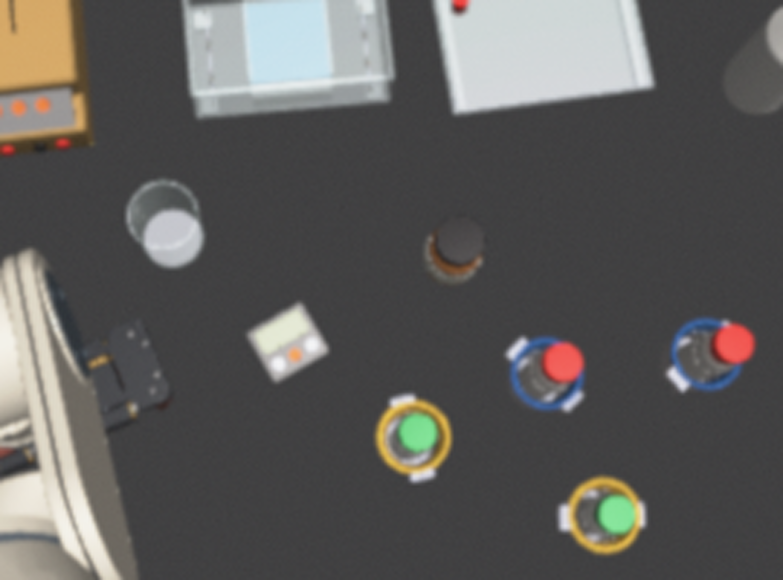

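The top view shows red caps in both blue collars ((563,362), (733,343)) and green caps in both yellow collars ((418,434), (617,514)). The beaker and jar are in place. I'll do a numeric check before handing in.

Run:
```python
from m import *
T=np.load("pics/top1.npz"); s=2.9
for n,col,p,z,B in (("blue1","red",(563,362),.13,(338,188)),("blue2","red",(733,343),.13,(394,182)),("yel1","green",(418,434),.105,(292,211)),("yel2","green",(617,514),.105,(358,238))):
    a=(int(150+p[0]/s),int(60+p[1]/s)); u,e,_=cen(T,"t",col,(a[0]-13,a[1]-13,a[0]+13,a[1]+13),150,100)
    bc=n[:4]=="blue"; ub,eb,_=cen(T,"t","blue" if bc else "yellow",(B[0]-18,B[1]-18,B[0]+18,B[1]+18),120,100)
    print(n,"cap",onz(T,u,z)[:2].round(4),"bucket",onz(T,ub,.062)[:2].round(4))
d=cv2.absdiff(np.load("pics/top0.npz")["frame"],T["frame"]).max(2)
print("beaker/jar diff",d[115:160,190:225].mean(),d[130:165,290:325].mean())
```

```text
blue1 cap [ 0.5242 -0.2449] bucket [ 0.5226 -0.243 ]
blue2 cap [ 0.5432 -0.4093] bucket [ 0.5436 -0.4058]
yel1 cap [ 0.4596 -0.1097] bucket [ 0.4593 -0.11  ]
yel2 cap [ 0.3823 -0.2969] bucket [ 0.3824 -0.2982]
beaker/jar diff 10.055873015873017 7.6571428571428575
```

```bash
python3 -c "
from cell import arm
print(arm.job_done()); print(arm.get_obs()['time'])"
```

```text
the job is handed in; nothing more can be done
None
the job is handed in; nothing more can be done
```

The rotor is loaded and the job is handed in. Both tall red-capped bottles are in the blue-collared buckets, and both short green-capped ones are in the yellow-collared buckets. I lowered each bottle upright until the wrist force showed it standing on the bucket floor, then released it. The arm finished clear of everything at about 41 s, against the 118 s limit.

- **Seating:** each bottle touched down within 0.3 mm of the expected height. In the last top view the caps are within about 1–1.5 mm of the yellow bucket axes. For the blue buckets the offsets read 2.5–3.5 mm, because the caps partly hid the collars and made the fit less certain.
- **Uprightness:** all four buckets look upright and unmoved in the final pictures. The gripper partly hid the blue pair in the last side view, but each bottle stood upright when I checked it after release.
- **Beaker, jar and turquoise bottle:** none of these was touched. A plain before/after picture difference around the beaker and jar was not zero (means of 10 and 8). I didn't trace the cause, but their pixel positions match the first pictures.

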